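# Hang the peg basket on the blow-off stand and hold the air lever at mid-scale

### The job

The freshly turned tuning pegs need the dust blown off them: lift their wire basket by its bail, hang it by the bail across both prongs of the blow-off stand's hook with all three pegs inside, and let go of it. Then press the stand's spring-loaded air lever down with the fingers until the gauge needle stands about straight up, inside the thick arc at mid-scale (the lever about half-way down, its arm level), never so far that the needle swings past level on the right, and finish while still holding the lever there. Leave the glue jar, the rosin and the wooden plane where they are.

Things in the scene. Friction and masses are not known exactly. Their poses are not given: they have to be found in the camera images.
- station: Blow-off stand, fixed: wooden board 250 x 400 x 18 mm; at its right end a 28 mm square column (top 222 mm above the bench) with a two-prong hook and an air nozzle, mid-way a 60 mm round gauge facing the robot (top 166 mm), at its left end a valve with a press lever. Origin: centre of the board's underside. x to the back of the board, y left along it, z up. All on it turns with it.
- hook_seat (a point): Seat of the two-prong hook, where the bail's middle lies when hung, 190 mm above the bench (stand origin plus (-27, -115, +190) mm), axes as the stand's. Prongs: 8 mm rods 42 mm to either side (y); centre lines (x, z from here, mm): column (+96, +15), down to the lowest point (0, -9), up to the tip (-30, +17; its top 211 above the bench). Bracket at x = +93, nozzle tip (+72, +30, -49).
- basket: Steel wire basket, loose, about 0.25 kg plus the pegs, 82 (x) x 160 (y) x 48 mm high, with a stiff upright bail (it does not fold) of 9 mm round bar whose straight top lies along y; its legs rise from the middles of the two short sides. Three tuning pegs lie in it along y. Origin: centre of the underside; z up.
- bail_mid (a point): Middle of the bail's top bar, 130 mm above the basket's underside, axes as the basket's; the bar is straight 58 mm to either side (y). Pinch here, fingers closing along the basket's x. To hang it, bar along the stand's y, come level from in front (stand's +x way) with the bar 220 to 250 mm above the bench: bar over the prong tips, basket rim under the prongs; then lower it on the seat.
- valve_lever (a joint): Angle (rad) of the valve's press lever: 0 at rest (arm sloping up 0.18 to its free end), grows as the free end is pressed down, 0.18 half-way (arm level), 0.36 at the stop. Sprung: 2 N at the pad at first, 7 N half-way, 12 N at the stop. Hinge along the stand's y at x = +59, y = +135 mm in its frame, 108 mm above the bench; the free end points to the stand's -x.
- lever_pad (a point): Middle of the top of the black plastic grip (50 x 30 x 14 mm) on the lever's free end, the point to press straight down: 112 mm in front of the hinge and 136 mm above the bench at rest; half-way about 20 mm lower, at the stop about 41 mm lower.
- needle (a joint): Angle of the gauge needle in rad, driven by the lever (11.67 times its angle): 0 at rest, pointing down to the left; 2.1 straight up, at half travel; 4.2 pointing down to the right at full blast. The thick arc on the dial spans 1.58 to 2.62.
- peg_0: Turned wooden tuning peg no. 0, 121 mm long, head 21 mm thick, 15 g, lying loose in the basket. Origin under its middle; its length lies along its y.
- peg_1: Turned wooden tuning peg no. 1, 118 mm long, head 21 mm thick, 15 g, lying loose in the basket. Origin under its middle; its length lies along its y.
- peg_2: Turned wooden tuning peg no. 2, 112 mm long, head 21 mm thick, 15 g, lying loose in the basket. Origin under its middle; its length lies along its y.
- jar: Glue jar with tin lid, 67 mm wide, 90 mm high, a bystander to the left. Origin: centre of its underside.
- rosin: Rosin block in a card tray, 36 x 52 x 22 mm, a bystander to the right of the stand. Origin: centre of its underside.
- plane: Small wooden plane, 129 x 165 x 73 mm, a bystander beyond the basket. Origin: centre of its underside.
Not all that is in view belongs to the job. What is shaped like the peg_2 but blue is not meant.

How it is judged:
On the way, in this order (a step that is already met when the one before it is completed fails the run):
1. the basket hangs by its bail across both prongs, the pegs in it, and the robot has let go of it (x of bail_mid in the frame of hook_seat between -0.02 and 0.08 m and y of bail_mid in the frame of hook_seat between -0.025 and 0.025 m and z of bail_mid in the frame of hook_seat between -0.007 and 0.023 m and contact force between basket and station above 1.5 N and contact force between each of the fingers, the arm and basket below 0.1 N and angle between basket's own z axis and vertical below 0.3 rad and height (world z) of basket above 0.035 m and distance between each of peg_0, peg_1, peg_2 and basket below 0.05 m), for 0.3 s.
2. the fingers hold the lever so that the needle stays in the thick arc (value of joint valve_lever between 0.135 and 0.225 rad and contact force between the fingers and station above 1 N), for 1 s.
At the end, for the whole second after the job is handed in: The fingers press the lever's grip (over 1 N), lever at 0.135 to 0.225 rad (needle in the thick arc); the basket hangs upright (0.3 rad) and still on the prongs by its bail, centred within 25 mm, off the bench, untouched by the robot; all three pegs lie in it (all of step 1 and all of step 2 and linear speed of basket below 0.08 m/s); the arm keeps its last pose, push and grip.
It fails at once if the lever is pressed so far that the needle passes level on the right (value of joint valve_lever above 0.315 rad).
It fails at once if the glue jar is moved by over 30 mm (distance of jar from where it was at the start of the episode above 0.03 m).
It fails at once if the rosin block is moved by over 30 mm (distance of rosin from where it was at the start of the episode above 0.03 m).
It fails at once if the wooden plane is moved by over 30 mm (distance of plane from where it was at the start of the episode above 0.03 m).
It also fails if it takes over 54 s, if anything falls off the work surface, if the arm or the gripper's body presses on something with over 40 N, if the wrist force passes 120 N, or if a joint passes its speed limit or range.

### The arm

A 7-joint arm with a two-finger parallel gripper is mounted at the origin on a cart in front of the work surface, level with it; the furniture and walls round the work are solid. World frame = base frame: x ahead of the robot, y to its left, z up, the work surface at z = 0. Lengths are in m, angles in rad, forces in N, time in s.
With the tool pointing down it reaches from about 0.4 to 0.85 m from the base axis. Payload 10.4 kg.
Tool frame: the origin (TCP) lies midway between the tips of the shut fingers; the grasp point (between the pads) lies 19 mm behind it; z points along the fingers, x is the direction in which the jaws open and shut, and the axes are right-handed (so a half turn about z gives the same grasp; the last joint's range is limited). The gripper opens to 85 mm and grips with 20 to 120 N. Pads are 22 mm wide; open, the fingers measure 114 mm over their backs; the gripper's body (76 mm by 85 mm) begins 54 mm behind the grasp point. The pads swing forward as they close: fully open they stand 13 mm farther back than shut.
Start: joints at [-1.365, 0.332, -0.065, 1.46, 0.022, 1.35, -0.088], TCP at [0.142, 0.609, 0.209] pointing down, gripper open.
Joint ranges: [-2.6, 2.6], [-0.5, 2.12], [-1.47, 1.34], [0.16, 2.42], [-1.27, 4.41], [0.06, 2.06], [-2.6, 2.6]. Speed limits (rad/s): [2.22, 2.22, 2.79, 2.79, 3.14, 3.14, 3.14].

### API

Orientations are given as a unit quaternion [x, y, z, w].
In Python, from workcell import monitor, eyes, ticket, models gives the robot as it stands.
- The arm moves only by the tool servo_tool, never from a script. Its argument "motion" is a list of rows, each a list of 7 numbers: the opening, from 0 (shut) to 1 (fully open), then the shift along the tool's x, y, z in m, then the turn, a rotation vector about the tool's x, y, z in degrees. In form: [[fingers, tx, ty, tz, rx, ry, rz], ...]. A call has 1 to 20 rows; each row is the pose to reach, as a shift and turn from the pose commanded when the call began, along the tool's axes at that moment; what a row does not reach only later rows make up. A row lasts 1/8 s, in which the tool goes at most 62.5 mm and 10.7 degrees, less where a joint would pass 70% of its speed; a pose out of reach is approached as far as the arm can. A call with a gripper value outside its range is refused whole. The fingers move at their own pace and stop on an object; "grip_force" is the grip in N (left out, the last holds). Time passes only in rows, so rows that repeat a pose let the fingers close. It gives the time, the measured TCP pose, the force and the opening at its end, in the units of the state.
- monitor.get_obs(): the state, without advancing time (a new reading comes with each control period).
- eyes.camera(name): name is "scene" or "top"; returns (picture, depth): 384x512x3 uint8, blue, green, red; 384x512 float32, m along the optical axis (not along the pixel's ray), 0 where there is no reading.
- eyes.camera_info(name): a dict with "intrinsics" (3x3 intrinsics, pixels), "extrinsics" (4x4, takes a point from world to camera coordinates). Camera axes: x right, y down, z forward; pixel columns grow to the right and rows downward; lengths in m; the calibration is good to about 2 mm. A picture is of the moment at which its call begins. camera_info takes no time and is no camera call.
- ticket.hand_in(): hands the job in, once; it reports no verdict.
Trained networks look in the newest picture that a camera, given by its name, has taken for a name from the list of things; names that differ only in an ending like _2 or _b are one class to them, and where a whole thing is asked for, a point or a joint stands for the part that bears it (a point fixed in the world has none). Each returns a list of dicts, best first, with "confidence" (0 to 1); they miss things now and then, are a little off and sometimes report something else, mostly with a low value. They report only what shows in the picture. A call takes as long as a camera call. They do not tell look-alikes from the thing itself.
- models.boxes_of(camera, thing): "point" ([x, y, z] in m, in the coordinates of the camera as it stood for that picture, good to about 4 mm: the middle of the surface that is visible of it).
The state is a dict: "clock": time; "joint_pos": joint angles; "joint_velocities": joint speeds; "tau": joint torques, N m; "position": TCP position; "ee_rot": TCP orientation; "ft_force": force on the tool from outside, world axes, zero at the start; "torque": the same for the moment, N m; "grip_width": opening from 0.0 (shut) to 1.0 (fully open).
Only numpy, scipy, OpenCV 4.12 (cv2) and the standard library are available. Lean on these libraries where they do the work, as an engineer would, in place of code of your own. Each camera call takes 0.05 s, during which the arm holds its last target. There are 200 camera calls.

## Working session

There is one attempt and no reset: what is moved stays moved. The work goes in short steps, Python scripts to look and compute and a tool call to move; the robot and the scene stay as the last step left them, time stands still between calls to the robot, and variables do not carry over. Pictures are saved under pics/ and viewed, about 8 in all and at most 12, crops included, and the job is handed in when it is done.

Besides the shell and the picture viewer there is one more tool, called after "Call:" as name(argument=value, ...), one argument or row to a line, values as JSON. servo_tool: Moves the arm, as the interface text tells. Its arguments: {"type":"object","properties":{"motion":{"type":"array"},"grip_force":{"type":"number"}},"required":["motion"]}

```bash
mkdir -p pics; ls
cat > h.py <<'E'
import numpy as np, cv2
from scipy.spatial.transform import Rotation as R
from workcell import monitor, eyes, ticket, models
def w(cam,p):
    E=np.array(eyes.camera_info(cam)["extrinsics"]); return E[:3,:3].T@(np.array(p)-E[:3,3])
def cloud(cam,d):
    I=eyes.camera_info(cam); K=np.array(I["intrinsics"]);E=np.array(I["extrinsics"])
    v,u=np.indices(d.shape); c=np.stack([(u-K[0,2])/K[0,0]*d,(v-K[1,2])/K[1,1]*d,d],-1)
    P=(c-E[:3,3])@E[:3,:3]; P[d==0]=np.nan; return P
def px(cam,p):
    I=eyes.camera_info(cam); K=np.array(I["intrinsics"]);E=np.array(I["extrinsics"])
    c=E[:3,:3]@np.array(p)+E[:3,3]; q=K@c; return q[:2]/q[2]
E
cat > a.py <<'E'
from h import *
np.set_printoptions(precision=4,suppress=True)
ims=[]
for c in("scene","top"):
    im,d=eyes.camera(c); np.save(c+".npy",d); cv2.imwrite(c+".png",im); 
    cv2.imwrite(f"pics/{c}0.png",cv2.resize(im,(800,600)))
    for t in("station","basket","bail_mid","lever_pad","valve_lever","needle","peg_0","jar","rosin","plane"):
        for r in models.boxes_of(c,t)[:3]:
            p=w(c,r["point"]); print(c,t,round(r["confidence"],2),p,px(c,p).round())
o=monitor.get_obs();print(o["clock"],o["position"],o["ee_rot"],R.from_quat(o["ee_rot"]).as_matrix(),o["ft_force"])
E
python3 a.py
```

```text
pics
scene station 0.84 [0.5737 0.0546 0.0159] [263. 204.]
scene station 0.63 [0.5005 0.4447 0.0512] [207. 153.]
scene basket 0.95 [ 0.5167 -0.3788  0.0393] [312. 282.]
scene lever_pad 0.48 [0.5639 0.2422 0.1246] [239. 156.]
scene valve_lever 0.55 [0.5639 0.2449 0.1212] [239. 157.]
scene peg_0 0.57 [ 0.543  -0.3922  0.0122] [321. 289.]
scene peg_0 0.51 [ 0.5205 -0.4025  0.0105] [317. 294.]
scene peg_0 0.47 [ 0.3671 -0.3226  0.008 ] [258. 294.]
scene jar 0.7 [0.4998 0.4436 0.0543] [207. 152.]
scene rosin 0.58 [ 0.6626 -0.2339  0.0174] [326. 243.]
scene plane 0.68 [ 0.6605 -0.4464  0.035 ] [366. 283.]
top station 0.67 [0.5675 0.1109 0.0184] [243. 188.]
top station 0.42 [ 0.5207 -0.3749  0.0484] [353. 200.]
top basket 0.55 [ 0.5183 -0.3733  0.048 ] [352. 200.]
top bail_mid 0.32 [ 0.5174 -0.3724  0.0464] [352. 201.]
top lever_pad 0.54 [0.5732 0.2495 0.1254] [210. 182.]
top valve_lever 0.64 [0.5727 0.249  0.1301] [210. 182.]
top peg_0 0.61 [0.497  0.4609 0.0923] [161. 199.]
top peg_0 0.59 [ 0.5246 -0.3842  0.0136] [353. 200.]
top peg_0 0.41 [ 0.3706 -0.3149  0.0127] [338. 234.]
top jar 0.53 [0.5016 0.4568 0.092 ] [162. 198.]
top jar 0.22 [ 0.6672 -0.2202  0.0246] [317. 168.]
top rosin 0.46 [ 0.6667 -0.2182  0.0265] [316. 168.]
top plane 0.75 [ 0.6716 -0.4219  0.0417] [362. 167.]
1.1 [0.1417 0.6087 0.2089] [ 0.7832  0.6218  0.     -0.    ] [[ 0.2268  0.9739  0.    ]
 [ 0.9739 -0.2268  0.0001]
 [ 0.0001 -0.     -1.    ]] [0.0302 0.0851 0.0324]
```

View pics/scene0.png

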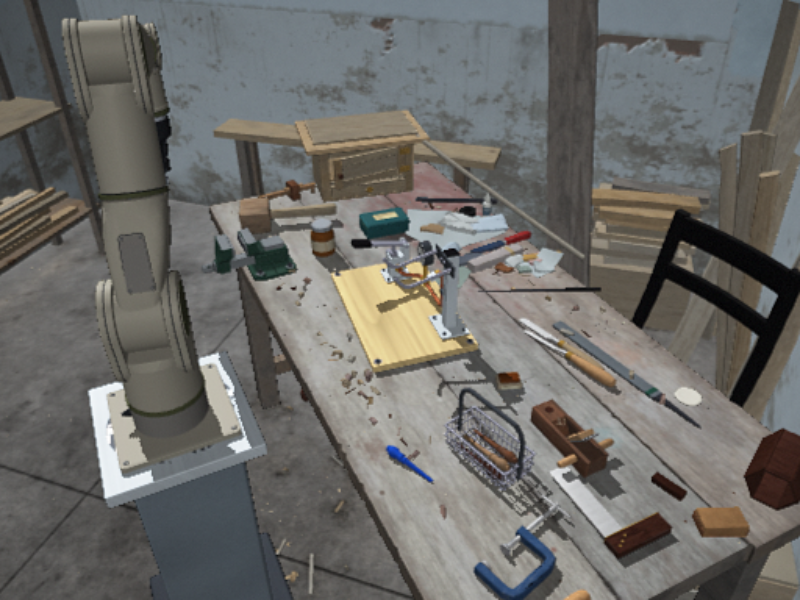

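Run:
```python
import cv2
t=cv2.imread("top.png"); cv2.imwrite("pics/top_crop.png",cv2.resize(t[130:270,130:400],(800,415),interpolation=cv2.INTER_CUBIC))
from h import *
print(np.array(eyes.camera_info("top")["extrinsics"]).round(3),np.array(eyes.camera_info("scene")["extrinsics"]).round(3), np.array(eyes.camera_info("top")["intrinsics"]).round(1))
```

```text
[[ 0.025 -1.    -0.012  0.045]
 [-0.986 -0.023 -0.166  0.561]
 [ 0.165  0.016 -0.986  1.507]
 [ 0.     0.     0.     1.   ]] [[ 0.9   -0.435 -0.008 -0.461]
 [-0.253 -0.507 -0.824  0.254]
 [ 0.355  0.744 -0.567  1.387]
 [ 0.     0.     0.     1.   ]] [[348.9   0.  254.9]
 [  0.  348.9 188.9]
 [  0.    0.    1. ]]
```

View pics/top_crop.png

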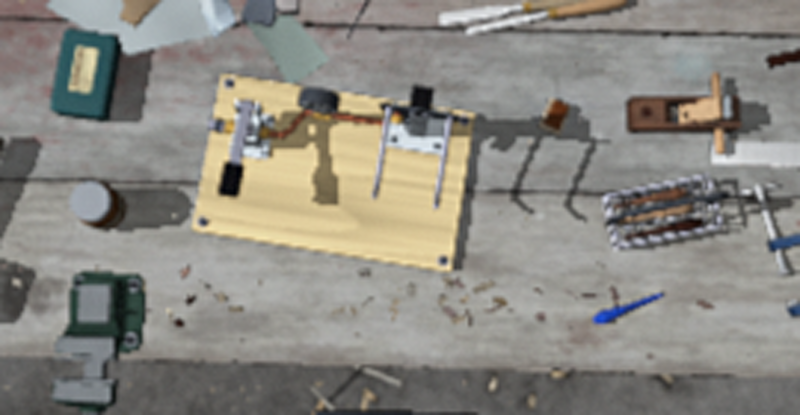

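The scene view shows the robot on the left and the stand in the middle, with the hook column around (455,290) in the 800-px picture. The basket with its black bail is at (490,440) and the plane at (570,435). The blue peg at (410,463) is the look-alike and lies outside the basket. In the top crop the three brown pegs lie in the basket at (665,210). Next I'll fit the poses from depth.

```bash
cat > fit.py <<'E'
from h import *
np.set_printoptions(precision=4,suppress=True)
C={c:cloud(c,np.load(c+".npy")) for c in("top","scene")}
def sel(c,lo,hi):
    P=C[c].reshape(-1,3); return P[np.all((P>lo)&(P<hi),1)]
for c in C:
    b=sel(c,[.35,-.2,.012],[.8,.36,.026])
    r=cv2.minAreaRect((b[:,:2]*1000).astype(np.float32)); print(c,"board",len(b),r, b[:,2].mean())
    im=cv2.imread(c+".png"); 
    bl=sel(c,[.38,-.52,.07],[.63,-.25,.16])
    print(c,"bail",len(bl))
    t=bl[bl[:,2]>bl[:,2].max()-.014]; m=t.mean(0); u,s,v=np.linalg.svd(t[:,:2]-m[:2])
    q=(t[:,:2]-m[:2])@v[0]; print(" top n",len(t),m,"dir",v[0],"yaw",np.degrees(np.arctan2(-v[0,0],v[0,1])),q.min(),q.max(), "res",np.std((t[:,:2]-m[:2])@v[1]), "mid",m[:2]+v[0]*(q.min()+q.max())/2)
    rm=sel(c,[.38,-.52,.035],[.6,-.25,.056]); r=cv2.minAreaRect((rm[:,:2]*1000).astype(np.float32)); print(c,"rim",len(rm),r)
    col=sel(c,[.5,-.1,.19],[.8,.1,.24]); print(c,"high",len(col)); 
    for z0 in(.19,.2,.21,.22): 
        k=col[(col[:,2]>z0)&(col[:,2]<z0+.01)]; 
        if len(k): print(z0,len(k),k.mean(0),k.min(0),k.max(0))
    L=sel(c,[.45,.18,.1],[.75,.33,.15]); print("lever",len(L)); 
    if len(L): r=cv2.minAreaRect((L[:,:2]*1000).astype(np.float32)); print(r, L[L[:,0]<.585].mean(0), L[L[:,0]<.585].max(0))
E
python3 fit.py
```

```text
top board 3770 ((573.72705078125, 80.7161865234375), (574.8969116210938, 429.37115478515625), 86.9848403930664) 0.0180375072197269
top bail 89
 top n 69 [ 0.5178 -0.3751  0.1326] dir [ 0.2234 -0.9747] yaw -167.0936366572297 -0.06873401649422621 0.06920602120660742 res 0.0026039799723822934 mid [ 0.5178 -0.3753]
top rim 104 ((518.57275390625, -376.5013732910156), (82.11819458007812, 163.2032928466797), 12.918848991394043)
top high 206
0.19 61 [0.5774 0.0029 0.1942] [ 0.5032 -0.0565  0.1902] [0.6302 0.0548 0.1998]
0.2 46 [ 0.6027 -0.0053  0.2045] [ 0.5027 -0.0514  0.2002] [0.6307 0.0545 0.2099]
0.21 56 [ 0.6251 -0.005   0.2162] [ 0.5034 -0.0591  0.21  ] [0.6543 0.0505 0.22  ]
0.22 43 [ 0.6382 -0.0083  0.2225] [ 0.6171 -0.0464  0.2201] [0.6574 0.0094 0.2273]
lever 190
((586.2999877929688, 250.27174377441406), (33.884796142578125, 149.1377410888672), 82.82817077636719) [0.5442 0.2561 0.1334] [0.5848 0.2748 0.1442]
scene board 3638 ((560.2861328125, 53.1422119140625), (541.7673950195312, 425.0420837402344), 84.56359100341797) 0.017256518007137064
scene bail 238
 top n 143 [ 0.5166 -0.3872  0.1316] dir [ 0.2203 -0.9754] yaw -167.27486612193385 -0.07345035881781109 0.06550845951693321 res 0.002417189279117617 mid [ 0.5158 -0.3833]
scene rim 300 ((516.945068359375, -383.2768859863281), (85.62733459472656, 164.2002410888672), 12.188299179077148)
scene high 281
0.19 100 [ 0.5849 -0.0104  0.1946] [ 0.5005 -0.0649  0.1901] [0.6486 0.0488 0.199 ]
0.2 82 [ 0.6084 -0.0099  0.2047] [ 0.5009 -0.0645  0.2001] [0.6464 0.047  0.21  ]
0.21 67 [ 0.6261 -0.0144  0.2153] [ 0.5008 -0.0677  0.2102] [0.6508 0.0451 0.22  ]
0.22 32 [ 0.6401 -0.0155  0.2215] [ 0.6241 -0.0293  0.2201] [0.6524 0.0015 0.2236]
lever 168
((584.5897216796875, 241.53970336914062), (43.958717346191406, 148.57008361816406), 85.82084655761719) [0.5408 0.2476 0.1305] [0.5849 0.2683 0.1402]
```

```bash
cat > fit2.py <<'E'
from h import *
from scipy.optimize import minimize
np.set_printoptions(precision=4,suppress=True)
for c in("top","scene"):
    P=cloud(c,np.load(c+".npy")); hsv=cv2.cvtColor(cv2.imread(c+".png"),cv2.COLOR_BGR2HSV)
    m=(abs(P[...,2]-.018)<.008)&(hsv[...,1]>70)&(hsv[...,0]>12)&(hsv[...,0]<35)
    m=cv2.morphologyEx(m.astype(np.uint8),cv2.MORPH_CLOSE,np.ones((5,5)));m=cv2.morphologyEx(m,cv2.MORPH_OPEN,np.ones((5,5)))
    n,l,s,_=cv2.connectedComponentsWithStats(m); m=l==1+s[1:,4].argmax(); m&=abs(P[...,2]-.018)<.008
    b=P[m]; r=cv2.minAreaRect((b[:,:2]*1000).astype(np.float32)); print(c,len(b),r)
    A=P.reshape(-1,3)
    # prongs: points in z .18-.215 in front of column
    k=A[(A[:,2]>.175)&(A[:,2]<.216)&(A[:,0]>.49)&(A[:,0]<.605)&(abs(A[:,1]+.005)<.08)]
    lm=k[:,1]>0
    for s in(lm,~lm):
        q=k[s]; pf=np.polyfit(q[:,0],q[:,1],1); j=q[:,0].argmin(); print(" prong",len(q),"yaw",np.degrees(np.arctan(pf[0])),"y at x=.54",np.polyval(pf,.54),"tip",q[q[:,0]<q[:,0].min()+.01].mean(0),q[j])
    # pad (black)
    g=(hsv[...,2]<60)&(abs(P[...,1]-.25)<.05)&(P[...,2]>.1)&(P[...,2]<.15)&(P[...,0]<.62)&(P[...,0]>.48)
    r=cv2.minAreaRect((P[g][:,:2]*1000).astype(np.float32)); print(" pad",g.sum(),r,P[g].mean(0))
E
python3 fit2.py
```

```text
top 3515 ((570.7462768554688, 115.44379425048828), (396.1793212890625, 247.00827026367188), 82.1957778930664)
 prong 50 yaw -8.156784308867067 y at x=.54 0.04767183076379124 tip [0.5071 0.0521 0.2095] [0.5034 0.0504 0.2128]
 prong 55 yaw -7.883671407400556 y at x=.54 -0.03695458954964054 tip [ 0.4982 -0.0311  0.207 ] [ 0.4937 -0.029   0.2098]
 pad 61 ((534.5811767578125, 255.10462951660156), (23.973501205444336, 43.275184631347656), 82.38611602783203) [0.5337 0.2551 0.1359]
scene 3278 ((569.09521484375, 110.00825500488281), (409.359375, 248.66116333007812), 82.18145751953125)
 prong 72 yaw -7.132179683873273 y at x=.54 0.0410809077543275 tip [0.5055 0.0445 0.2051] [0.5008 0.0451 0.2114]
 prong 90 yaw -7.535756415779249 y at x=.54 -0.04308003692455567 tip [ 0.4957 -0.0378  0.2014] [ 0.4907 -0.039   0.2112]
 pad 65 ((533.8248901367188, 251.0784454345703), (32.555606842041016, 45.0596809387207), 83.2029800415039) [0.5324 0.2496 0.1331]
```

Stand pose: yaw −7.8°, origin ≈ (0.570, 0.113). That puts the hook seat at ≈ (0.528, 0.003, 0.190) and the pad at ≈ (0.535, 0.253, 0.136). The direct prong and pad measurements agree with these. Bail middle: (0.517, −0.378, 0.130), yaw 12.9°.

Three things could be mistaken for the basket or its pegs in the scene view: the basket itself at (490,440), the clamp at (520,560), and the blue peg at (410,463). The basket is the only one with a bail, and it already shows clearly in the top crop.

```bash
cat > rows.py <<'E'
import sys; from h import *
# args: x,y,z,heading_deg,nrows,fingers ...
def rows(args):
    o=monitor.get_obs(); p=np.array(o["position"]); M=R.from_quat(o["ee_rot"]); X=M.apply([1,0,0]); h=np.degrees(np.arctan2(X[1],X[0]))
    print("now",o["clock"],p.round(4),"h",round(h,2),"tilt",M.apply([0,0,1]).round(3),"F",np.round(o["ft_force"],2),"g",round(o["grip_width"],3))
    q=np.zeros(4);out=[];c,s=np.cos(np.radians(h)),np.sin(np.radians(h))
    for a in args:
        x,y,z,hh,n,f=map(float,a.split(",")); d=np.array([x,y,z])-p
        t=np.array([d[0]*c+d[1]*s,d[0]*s-d[1]*c,-d[2],-(hh-h)])
        for i in range(1,int(n)+1):
            v=q+(t-q)*i/n; out.append([f,*v[:3].round(3),0,0,v[3].round(1)])
        q=t
    print(len(out)); print(str([[float(f"{v:g}") for v in r] for r in out]).replace(".0,",",").replace(".0]","]"))
if __name__=="__main__": rows(sys.argv[1:])
E
python3 rows.py .24,.52,.32,65,4,1 .40,.28,.34,45,7,1 .45,0,.34,20,7,1
```

```text
now 1.1 [0.1417 0.6087 0.2089] h 76.89 tilt [ 0.  0. -1.] F [0.03 0.09 0.03] g 1.002
18
[[1, -0.016, 0.029, -0.028, 0, 0, 3], [1, -0.032, 0.058, -0.056, 0, 0, 5.9], [1, -0.048, 0.087, -0.083, 0, 0, 8.9], [1, -0.064, 0.116, -0.111, 0, 0, 11.9], [1, -0.092, 0.146, -0.114, 0, 0, 14.7], [1, -0.121, 0.176, -0.117, 0, 0, 17.6], [1, -0.149, 0.206, -0.12, 0, 0, 20.5], [1, -0.177, 0.236, -0.122, 0, 0, 23.3], [1, -0.205, 0.266, -0.125, 0, 0, 26.2], [1, -0.233, 0.296, -0.128, 0, 0, 29], [1, -0.262, 0.326, -0.131, 0, 0, 31.9], [1, -0.299, 0.342, -0.131, 0, 0, 35.5], [1, -0.336, 0.358, -0.131, 0, 0, 39], [1, -0.374, 0.374, -0.131, 0, 0, 42.6], [1, -0.411, 0.39, -0.131, 0, 0, 46.2], [1, -0.448, 0.406, -0.131, 0, 0, 49.7], [1, -0.486, 0.422, -0.131, 0, 0, 53.3], [1, -0.523, 0.438, -0.131, 0, 0, 56.9]]
```

Run:
```python
import cv2
t=cv2.imread("scene.png"); cv2.imwrite("pics/basket_crop.png",cv2.resize(t[235:330,230:400],(800,447),interpolation=cv2.INTER_CUBIC))
```

```text
(no output)
```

View pics/basket_crop.png

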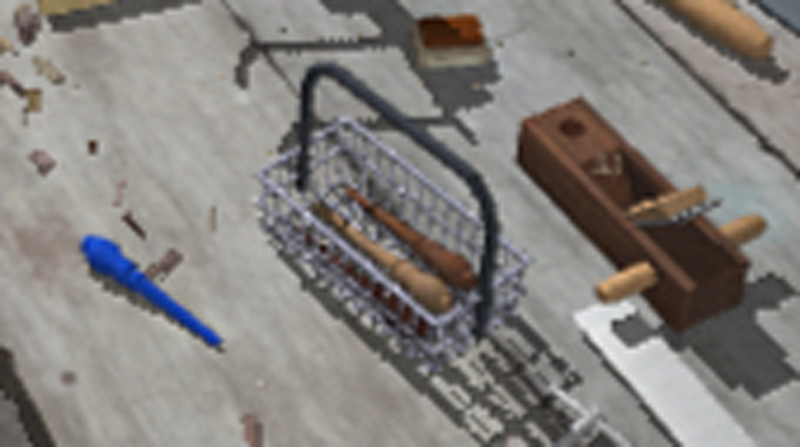

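The crop shows the basket with its bail (top bar from (330,75) to (480,190)) and the brown pegs inside. The blue decoy lies outside at (150,290). The choice is confirmed, so I'm moving.

Call:
servo_tool(
  motion=[
    [1,-0.016,0.029,-0.028,0,0,3],
    [1,-0.032,0.058,-0.056,0,0,6],
    [1,-0.048,0.087,-0.083,0,0,9],
    [1,-0.064,0.116,-0.111,0,0,12],
    [1,-0.092,0.146,-0.114,0,0,15],
    [1,-0.121,0.176,-0.117,0,0,18],
    [1,-0.149,0.206,-0.12,0,0,20.5],
    [1,-0.177,0.236,-0.122,0,0,23],
    [1,-0.205,0.266,-0.125,0,0,26],
    [1,-0.233,0.296,-0.128,0,0,29],
    [1,-0.262,0.326,-0.131,0,0,32],
    [1,-0.299,0.342,-0.131,0,0,35.5],
    [1,-0.336,0.358,-0.131,0,0,39],
    [1,-0.374,0.374,-0.131,0,0,42.5],
    [1,-0.411,0.39,-0.131,0,0,46],
    [1,-0.448,0.406,-0.131,0,0,50],
    [1,-0.486,0.422,-0.131,0,0,53],
    [1,-0.523,0.438,-0.131,0,0,57],
  ],
  grip_force=60,
)

```text
clock: 3.35
position: [0.4495, -0.0025, 0.34]
ee_rot: [0.985, 0.171, 0.0, -0.0]
ft_force: [0.6, -0.1, -0.1]
grip_width: 1.001
```

```bash
python3 rows.py .517,-.378,.23,12.9,10,1 .517,-.378,.23,12.9,2,1  .517,-.378,.112,12.9,5,1 .517,-.378,.112,12.9,2,1
```

```text
now 3.35 [ 0.4495 -0.0025  0.34  ] h 19.68 tilt [ 0.     0.001 -1.   ] F [ 0.58 -0.09 -0.13] g 1.001
19
[[1, -0.006, 0.038, 0.011, 0, 0, 0.7], [1, -0.013, 0.075, 0.022, 0, 0, 1.4], [1, -0.019, 0.113, 0.033, 0, 0, 2], [1, -0.025, 0.151, 0.044, 0, 0, 2.7], [1, -0.031, 0.188, 0.055, 0, 0, 3.4], [1, -0.038, 0.226, 0.066, 0, 0, 4.1], [1, -0.044, 0.263, 0.077, 0, 0, 4.7], [1, -0.05, 0.301, 0.088, 0, 0, 5.4], [1, -0.057, 0.339, 0.099, 0, 0, 6.1], [1, -0.063, 0.376, 0.11, 0, 0, 6.8], [1, -0.063, 0.376, 0.11, 0, 0, 6.8], [1, -0.063, 0.376, 0.11, 0, 0, 6.8], [1, -0.063, 0.376, 0.134, 0, 0, 6.8], [1, -0.063, 0.376, 0.157, 0, 0, 6.8], [1, -0.063, 0.376, 0.181, 0, 0, 6.8], [1, -0.063, 0.376, 0.204, 0, 0, 6.8], [1, -0.063, 0.376, 0.228, 0, 0, 6.8], [1, -0.063, 0.376, 0.228, 0, 0, 6.8], [1, -0.063, 0.376, 0.228, 0, 0, 6.8]]
```

Call:
servo_tool(
  motion=[
    [1,-0.006,0.038,0.011,0,0,0.7],
    [1,-0.013,0.075,0.022,0,0,1.4],
    [1,-0.019,0.113,0.033,0,0,2],
    [1,-0.025,0.151,0.044,0,0,2.7],
    [1,-0.031,0.188,0.055,0,0,3.4],
    [1,-0.038,0.226,0.066,0,0,4.1],
    [1,-0.044,0.264,0.077,0,0,4.8],
    [1,-0.05,0.302,0.088,0,0,5.5],
    [1,-0.057,0.34,0.099,0,0,6.3],
    [1,-0.063,0.378,0.11,0,0,7],
    [1,-0.063,0.378,0.11,0,0,7],
    [1,-0.063,0.378,0.134,0,0,7],
    [1,-0.063,0.378,0.157,0,0,7],
    [1,-0.063,0.378,0.181,0,0,7],
    [1,-0.063,0.378,0.204,0,0,7],
    [1,-0.063,0.378,0.228,0,0,7],
    [1,-0.063,0.378,0.228,0,0,7],
    [1,-0.063,0.378,0.228,0,0,7],
  ],
)

```text
clock: 5.6
position: [0.5194, -0.377, 0.1132]
ee_rot: [0.994, 0.112, 0.001, 0.0]
ft_force: [0.1, -0.7, -0.3]
grip_width: 1.002
```

```bash
cat > snap.py <<'E'
import sys; from h import *
c,n,x0,y0,x1,y1=sys.argv[1:7]; x0,y0,x1,y1=map(int,(x0,y0,x1,y1))
im,d=eyes.camera(c); cv2.imwrite(c+".png",im); np.save(c+".npy",d)
k=min(800/(x1-x0),600/(y1-y0)); cv2.imwrite(f"pics/{n}.png",cv2.resize(im[y0:y1,x0:x1],None,fx=k,fy=k,interpolation=cv2.INTER_CUBIC))
E
python3 snap.py scene g1 240 180 400 320; python3 rows.py
```

```text
now 5.65 [ 0.5195 -0.3772  0.1134] h 12.89 tilt [ 0.002 -0.001 -1.   ] F [0.2  0.15 0.41] g 0.997
0
[]
```

View pics/g1.png

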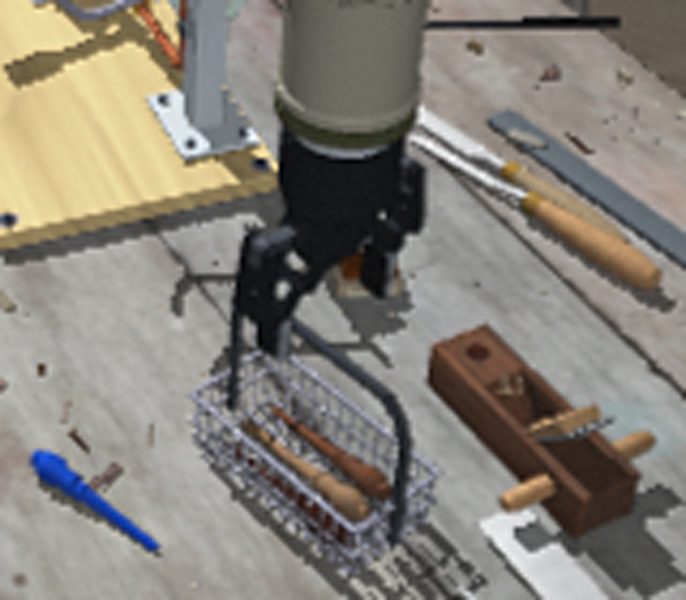

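The fingers straddle the bail bar: the left tip is at (275,350), the right at (380,290), and the bar passes between them near its middle. Closing.

Call:
servo_tool(
  motion=[
    [0.5,0,0,0,0,0,0],
    [0,0,0,0,0,0,0],
    [0,0,0,0,0,0,0],
    [0,0,0,0,0,0,0],
    [0,0,0,0,0,0,0],
    [0,0,0,0,0,0,0],
    [0,0,0,0,0,0,0],
    [0,0,0,-0.01,0,0,0],
    [0,0,0,-0.03,0,0,0],
    [0,0,0,-0.05,0,0,0],
    [0,0,0,-0.05,0,0,0],
  ],
  grip_force=80,
)

```text
clock: 7.02
position: [0.52, -0.3777, 0.1645]
ee_rot: [0.994, 0.112, 0.002, 0.001]
ft_force: [-1.1, -0.4, -0.2]
grip_width: -0.001
```

```bash
python3 snap.py scene g2 240 160 400 320; python3 rows.py .517,-.378,.218,10,3,0 .435,-.2,.22,-3,7,0 .435,-.1,.22,-7.8,4,0 .4475,0.0137,.22,-7.8,4,0 .4475,0.0137,.22,-7.8,2,0
```

```text
now 7.075 [ 0.5196 -0.3772  0.1631] h 12.9 tilt [ 0.002 -0.001 -1.   ] F [ 0.27 -0.28 -0.82] g -0.002
20
[[0, -0.001, 0, -0.018, 0, 0, 1], [0, -0.002, 0, -0.037, 0, 0, 1.9], [0, -0.003, 0, -0.055, 0, 0, 2.9], [0, -0.008, -0.027, -0.055, 0, 0, 4.8], [0, -0.014, -0.055, -0.055, 0, 0, 6.6], [0, -0.02, -0.082, -0.056, 0, 0, 8.5], [0, -0.026, -0.109, -0.056, 0, 0, 10.3], [0, -0.031, -0.137, -0.056, 0, 0, 12.2], [0, -0.037, -0.164, -0.057, 0, 0, 14], [0, -0.043, -0.192, -0.057, 0, 0, 15.9], [0, -0.037, -0.216, -0.057, 0, 0, 17.1], [0, -0.032, -0.24, -0.057, 0, 0, 18.3], [0, -0.026, -0.265, -0.057, 0, 0, 19.5], [0, -0.021, -0.289, -0.057, 0, 0, 20.7], [0, -0.011, -0.316, -0.057, 0, 0, 20.7], [0, -0.002, -0.343, -0.057, 0, 0, 20.7], [0, 0.008, -0.37, -0.057, 0, 0, 20.7], [0, 0.017, -0.397, -0.057, 0, 0, 20.7], [0, 0.017, -0.397, -0.057, 0, 0, 20.7], [0, 0.017, -0.397, -0.057, 0, 0, 20.7]]
```

View pics/g2.png

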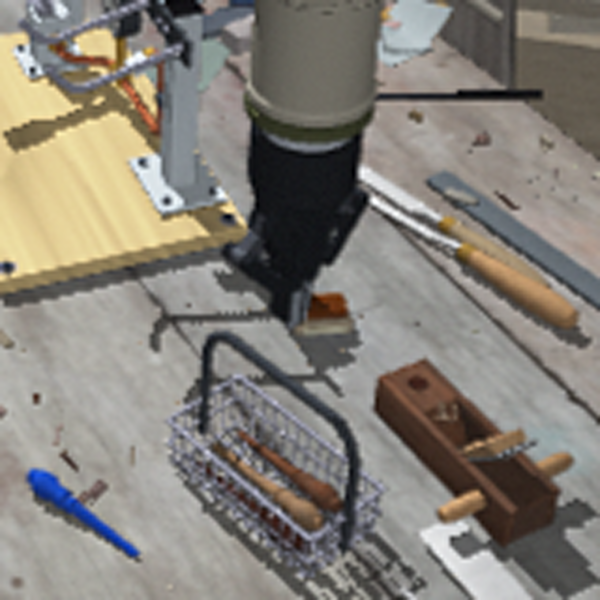

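The grasp missed. The shut fingers are empty at (293,325), and the basket stands undisturbed below with its bar from (215,340) to (350,440). I'll check for an offset between the TCP and the camera frame.

```bash
python3 snap.py top g2t 290 150 400 260
python3 - <<'E'
from h import *
np.set_printoptions(precision=4,suppress=True)
o=monitor.get_obs(); print(px("scene",o["position"]),px("top",o["position"]),px("scene",[.517,-.378,.13]), px("top",[.517,-.378,.13]))
for c in("scene","top"):
    P=cloud(c,np.load(c+".npy")); A=P.reshape(-1,3)
    for z0 in(.10,.11,.12,.13,.14,.15,.16,.17,.18,.19):
        k=A[(abs(A[:,0]-.52)<.1)&(abs(A[:,1]+.37)<.12)&(A[:,2]>z0)&(A[:,2]<z0+.01)]
        if len(k): print(c,z0,len(k),k.mean(0),k.min(0),k.max(0))
E
python3 fit.py | grep -A1 bail
```

```text
[315.4113 250.709 ] [360.6436 196.4248] [314.1417 259.6964] [358.7352 198.0694]
scene 0.1 15 [ 0.521  -0.4073  0.1039] [ 0.4939 -0.4591  0.1   ] [ 0.5385 -0.3039  0.1084]
scene 0.11 20 [ 0.5207 -0.4039  0.1144] [ 0.4966 -0.4576  0.1103] [ 0.5381 -0.3068  0.1195]
scene 0.12 47 [ 0.5173 -0.3933  0.1268] [ 0.4947 -0.456   0.1201] [ 0.5348 -0.3101  0.1299]
scene 0.13 109 [ 0.5165 -0.3854  0.1328] [ 0.4984 -0.4445  0.1301] [ 0.5309 -0.3196  0.1373]
scene 0.18 2 [ 0.5182 -0.388   0.1875] [ 0.5157 -0.3889  0.1859] [ 0.5207 -0.3871  0.189 ]
scene 0.19 25 [ 0.5158 -0.3864  0.1955] [ 0.5059 -0.3933  0.1907] [ 0.5345 -0.3745  0.1996]
top 0.1 3 [ 0.5    -0.2992  0.1076] [ 0.4974 -0.3009  0.106 ] [ 0.5015 -0.2966  0.1099]
top 0.11 2 [ 0.5001 -0.3044  0.1187] [ 0.5001 -0.3065  0.1187] [ 0.5002 -0.3023  0.1187]
top 0.12 7 [ 0.505  -0.3129  0.1249] [ 0.4992 -0.3301  0.1204] [ 0.5125 -0.3015  0.1294]
top 0.13 9 [ 0.5052 -0.3203  0.1333] [ 0.5023 -0.3328  0.1307] [ 0.5118 -0.3069  0.1365]
top bail 25
 top n 15 [ 0.5051 -0.3178  0.1303] dir [-0.3207  0.9472] yaw 18.707375010941377 -0.016362060181321386 0.015872084955160785 res 0.002627902402939558 mid [ 0.5052 -0.318 ]
--
scene bail 238
 top n 148 [ 0.5164 -0.3862  0.1315] dir [ 0.2247 -0.9744] yaw -167.01735018318726 -0.07291614989221745 0.06669454616225551 res 0.002585626027558945 mid [ 0.5157 -0.3831]
```

View pics/g2t.png

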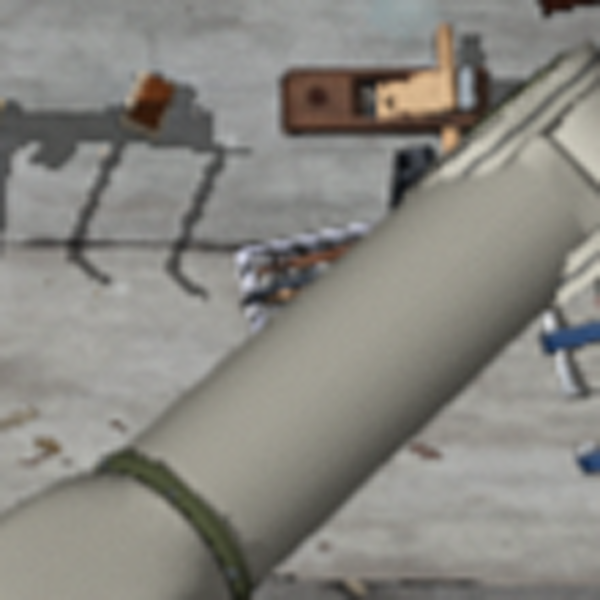

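Run:
```python
from h import *
np.set_printoptions(precision=3,suppress=True,linewidth=200)
d=np.load("scene.npy"); P=cloud("scene",d); im=cv2.imread("scene.png")
g=im.mean(2).astype(int)
print(g[236:254,306:326]); print((P[236:254,306:326,2]*1000).round())
```

```text
[[ 78  80  72  58  39  24  19  22  21  21  21  20  22  21  37  66  96 110 157 152]
 [ 95  92  73  74  70  46  25  22  23  20  22  21  32  49  56  48  90 125 153 151]
 [164 150  90  70  72  71  40  20  19  23  18  32  74  97  71  61  71  73 115 119]
 [158 164 154  90  69  67  40  19  20  20  18  38  84  95  69  63  64  21  33  55]
 [151 155 162 153  93  66  35  18  21  19  17  40  85  88  62  74  52  25  29  36]
 [144 148 156 165 150  66  24  19  20  18  21  46  96  88  56  73  50  33  33  29]
 [115 139 142 140 110  68  29  18  19  18  21  49  99  86  45  75  36  34  36  33]
 [ 64  63  62  66  69  65  42  20  18  19  23  56  98  87  54  95  44  38  36  37]
 [ 72  78  85  71  86  75  87  61  31  12  21  53  97  85  54  93  49  45  45  45]
 [100 121 146 114 141 107 153 140  99  37  29  63  96  81  53  93  72  73  74  79]
 [171 168 164 161 160 154 156 159 152 110  60  91  87  76  74 102  98  99 104 109]
 [168 164 160 157 155 151 155 155 153 139  89  79  83 102 114 123 109 102 109 119]
 [162 162 159 155 154 152 152 152 153 155 138  66  73  96 104 132 129 129 128 128]
 [162 162 160 158 161
[... 1549 characters left out ...]
   1.  -1.  -3.   2.  -4.  -1.  -0. 186. 191.   9.   7.   6.   7.   5.   9.  11.]
 [ -3.   3.   1.   2.  -2.   1.   1.   1.  -4.  -2.  -4.   0.  -2.   5.   4.   7.   3.   4.   3.   1.]
 [ -0.  -5.   3.  -2.   2.   0.   1.  -3.   0.  -1.   4.   2.  -1.  -1.  -3.  -2.   0.   0.  -2.  -0.]
 [  1.  -3.  -2.   2.  -2.  -1.   1.  -2.  -0.   2.  -3.   0.  -1.   1.   1.  -1.   1.   2.  -1.  -2.]
 [  4.   0.   2.  -2.   1.  -3.  -2.  -1.  -2.   1.   3.   2.   0.   0.  -2.  -3.  -3.  -5.   2.  -5.]
 [131.  -3.   0.  -3.  -3.   1.  -2.  -2.  -1.   0.  -0.   0.   0.   4.   1.  -1.   2.  -1.  -2.  -2.]
 [132. 134.   0.   1.  -3.  -4.  -3.   1.  -1.  -5.   0.   0.  -3.  -1.  -1.  -4.  -4.  -5.   0.   2.]]
```

The cameras put the shut fingertips at z ≈ 0.185, while the reported TCP is 0.163. The tool therefore sits about 20 mm higher than reported and closed just above the bar. I'll go about 20 mm deeper, and both readings remain safe there.

Call:
servo_tool(
  motion=[
    [1,0,0,0,0,0,0],
    [1,0,0,0,0,0,0],
    [1,0,0,0,0,0,0],
    [1,0,0,0,0,0,0],
    [1,-0.002,0,0.02,0,0,0],
    [1,-0.002,0,0.04,0,0,0],
    [1,-0.002,0,0.055,0,0,0],
    [1,-0.002,0,0.07,0,0,0],
    [1,-0.002,0,0.072,0,0,0],
    [0.4,-0.002,0,0.072,0,0,0],
    [0,-0.002,0,0.072,0,0,0],
    [0,-0.002,0,0.072,0,0,0],
    [0,-0.002,0,0.072,0,0,0],
    [0,-0.002,0,0.072,0,0,0],
    [0,-0.002,0,0.072,0,0,0],
    [0,-0.002,0,0.072,0,0,0],
  ],
  grip_force=80,
)

```text
clock: 9.12
position: [0.5171, -0.3774, 0.0902]
ee_rot: [0.994, 0.112, 0.0, -0.0]
ft_force: [-1.9, 1.9, 5.4]
grip_width: 0.072
```

Call:
servo_tool(
  motion=[
    [0,0,0,0,0,0,0],
    [0,0,0,-0.01,0,0,0],
    [0,0,0,-0.025,0,0,0],
    [0,0,0,-0.04,0,0,0],
    [0,0,0,-0.05,0,0,0],
    [0,0,0,-0.05,0,0,0],
  ],
)

```text
clock: 9.88
position: [0.5175, -0.3776, 0.1409]
ee_rot: [0.994, 0.112, 0.001, 0.0]
ft_force: [0.2, 0.4, -2.6]
grip_width: 0.075
```

```bash
python3 snap.py scene g3 240 160 400 320; python3 fit.py | grep -A1 "scene bail"; python3 rows.py
```

```text
scene bail 680
 top n 26 [ 0.5178 -0.3944  0.1538] dir [ 0.2246 -0.9745] yaw -167.02055942848418 -0.0938483780524151 0.06880664058362475 res 0.0015898382012500228 mid [ 0.515  -0.3822]
now 9.925 [ 0.5173 -0.3773  0.1401] h 12.9 tilt [ 0.001  0.    -1.   ] F [-0.63 -0.11 -4.03] g 0.069
0
[]
```

View pics/g3.png

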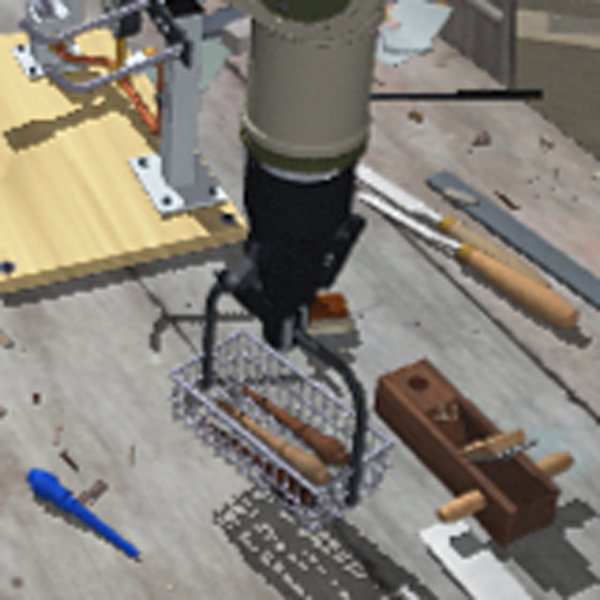

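The basket is lifted by its bail and level, with the pegs inside. The bar runs from (225,280) to (350,370) and the shadow below is clear of the basket. Next I'll measure the bar against the reported TCP.

```bash
cat > bar.py <<'E'
from h import *
np.set_printoptions(precision=4,suppress=True)
import sys
o=monitor.get_obs(); p=np.array(o["position"]); X=R.from_quat(o["ee_rot"]).apply([1,0,0]); Y=np.array([-X[1],X[0],0])
for c in sys.argv[1:] or ["scene"]:
    A=cloud(c,np.load(c+".npy")).reshape(-1,3); D=A-p; q=D@Y; x=D@X
    for lo,hi in((-.058,-.035),(.02,.058)):
        k=(q>lo)&(q<hi)&(abs(x)<.04)&(D[:,2]>-.03)&(D[:,2]<.07)
        if k.sum()>3: print(c,lo,k.sum(),"x",np.median(x[k]),"z",np.median(A[k,2]),np.percentile(A[k,2],95),"ztcp",p[2])
    k=(abs(x)<.04)&(D[:,2]>-.03)&(D[:,2]<.04); print("q range",np.percentile(q[k&(abs(q)<.12)],[0,1,99,100]))
    k=(abs(x)<.07)&(abs(q)<.11)&(A[:,2]>.03)&(D[:,2]<-.02); r=cv2.minAreaRect((np.c_[x,q][k]*1000).astype(np.float32)); print("basket in tool x,y mm",r)
E
python3 bar.py; python3 rows.py .517,-.378,.196,11,3,0 .435,-.2,.2,-3,7,0 .435,-.1,.2,-7.8,4,0 .4475,0.0137,.2,-7.8,4,0 .4475,0.0137,.2,-7.8,2,0
```

```text
scene -0.058 25 x -0.003630981799201106 z 0.1831847593649747 0.18683481501248617 ztcp 0.14006999977985618
q range [-0.0866 -0.0864  0.0755  0.077 ]
basket in tool x,y mm ((0.877105712890625, -4.079231262207031), (165.18185424804688, 88.2611083984375), 89.1917724609375)
now 9.925 [ 0.5173 -0.3773  0.1401] h 12.9 tilt [ 0.001  0.    -1.   ] F [-0.63 -0.11 -4.03] g 0.069
20
[[0, -0, 0, -0.019, 0, 0, 0.6], [0, -0, 0, -0.037, 0, 0, 1.3], [0, -0, 0.001, -0.056, 0, 0, 1.9], [0, -0.006, -0.027, -0.057, 0, 0, 3.9], [0, -0.012, -0.054, -0.057, 0, 0, 5.9], [0, -0.018, -0.082, -0.058, 0, 0, 7.9], [0, -0.023, -0.109, -0.058, 0, 0, 9.9], [0, -0.029, -0.136, -0.059, 0, 0, 11.9], [0, -0.035, -0.164, -0.059, 0, 0, 13.9], [0, -0.041, -0.191, -0.06, 0, 0, 15.9], [0, -0.035, -0.216, -0.06, 0, 0, 17.1], [0, -0.029, -0.24, -0.06, 0, 0, 18.3], [0, -0.024, -0.264, -0.06, 0, 0, 19.5], [0, -0.018, -0.289, -0.06, 0, 0, 20.7], [0, -0.009, -0.316, -0.06, 0, 0, 20.7], [0, 0, -0.343, -0.06, 0, 0, 20.7], [0, 0.01, -0.37, -0.06, 0, 0, 20.7], [0, 0.019, -0.397, -0.06, 0, 0, 20.7], [0, 0.019, -0.397, -0.06, 0, 0, 20.7], [0, 0.019, -0.397, -0.06, 0, 0, 20.7]]
```

Call:
servo_tool(
  motion=[
    [0,0,0,-0.019,0,0,0.6],
    [0,0,0,-0.037,0,0,1.3],
    [0,0,0,-0.054,0,0,2],
    [0,-0.006,-0.027,-0.056,0,0,4],
    [0,-0.012,-0.054,-0.056,0,0,6],
    [0,-0.018,-0.082,-0.056,0,0,8],
    [0,-0.023,-0.109,-0.056,0,0,10],
    [0,-0.029,-0.136,-0.056,0,0,12],
    [0,-0.035,-0.164,-0.056,0,0,14],
    [0,-0.041,-0.191,-0.056,0,0,16],
    [0,-0.035,-0.216,-0.056,0,0,17],
    [0,-0.029,-0.24,-0.056,0,0,18.3],
    [0,-0.024,-0.264,-0.056,0,0,19.5],
    [0,-0.018,-0.289,-0.056,0,0,20.7],
    [0,-0.009,-0.316,-0.056,0,0,20.7],
    [0,0,-0.343,-0.056,0,0,20.7],
    [0,0.01,-0.37,-0.056,0,0,20.7],
    [0,0.017,-0.389,-0.056,0,0,20.7],
    [0,0.019,-0.397,-0.056,0,0,20.7],
    [0,0.019,-0.397,-0.056,0,0,20.7],
  ],
)

```text
clock: 12.42
position: [0.4471, 0.0136, 0.196]
ee_rot: [0.998, -0.068, -0.0, 0.0]
ft_force: [0.4, -0.3, -3.2]
grip_width: 0.071
```

```bash
python3 snap.py scene g4 190 120 330 225; python3 bar.py; python3 snap.py top g4t 190 150 310 240;python3 bar.py top; python3 rows.py .5277,.0027,.196,-7.8,8,0 .5277,.0027,.196,-7.8,2,0
```

```text
scene -0.058 13 x -0.0019861312205669843 z 0.23812451009345126 0.24000893241143062 ztcp 0.19597770930201835
q range [-0.087  -0.087   0.0756  0.0769]
basket in tool x,y mm ((-0.378448486328125, -4.070709228515625), (83.1539077758789, 169.2102813720703), 0.5047754049301147)
q range [0.0557 0.0565 0.0803 0.0803]
basket in tool x,y mm ((-4.029388427734375, 71.61781311035156), (89.33775329589844, 38.88155746459961), 18.936613082885742)
now 12.525 [0.4471 0.0129 0.196 ] h -7.89 tilt [-0. -0. -1.] F [ 0.11 -0.55 -2.98] g 0.075
10
[[0, 0.01, -0, -0, 0, 0, -0], [0, 0.02, -0, -0, 0, 0, -0], [0, 0.03, -0, -0, 0, 0, -0], [0, 0.041, -0, -0, 0, 0, -0], [0, 0.051, -0.001, -0, 0, 0, -0.1], [0, 0.061, -0.001, -0, 0, 0, -0.1], [0, 0.071, -0.001, -0, 0, 0, -0.1], [0, 0.081, -0.001, -0, 0, 0, -0.1], [0, 0.081, -0.001, -0, 0, 0, -0.1], [0, 0.081, -0.001, -0, 0, 0, -0.1]]
```

View pics/g4.png

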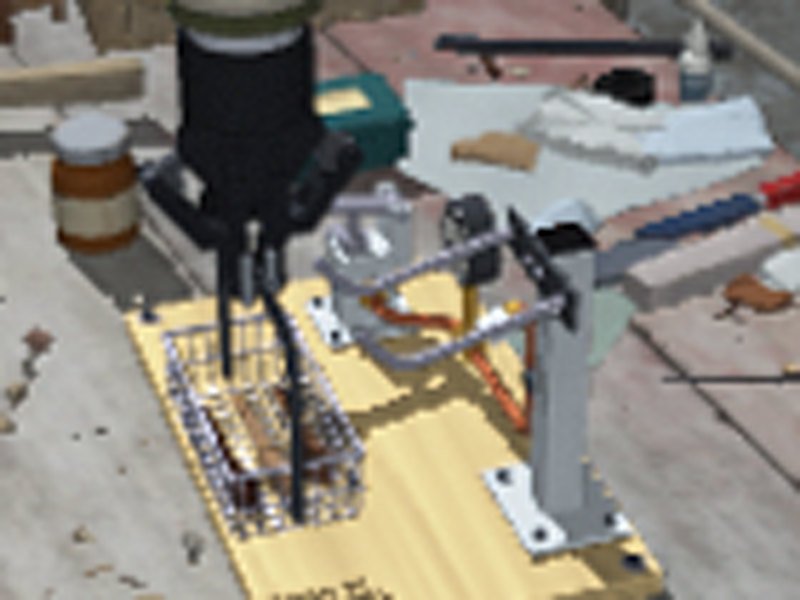

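The basket hangs level and straight in front of the prongs. The prong tips are at (330,270) and (370,350), and the pegs are in. In the scene frame its centre is about 3 mm to the right of the hook's centre. I'm moving it level onto the hook.

Call:
servo_tool(
  motion=[
    [0,0.01,-0.001,0,0,0,0],
    [0,0.02,-0.002,0,0,0,0],
    [0,0.03,-0.003,0,0,0,0],
    [0,0.04,-0.003,0,0,0,0],
    [0,0.05,-0.003,0,0,0,0],
    [0,0.06,-0.003,0,0,0,0],
    [0,0.07,-0.003,0,0,0,0],
    [0,0.08,-0.003,0,0,0,0],
    [0,0.081,-0.003,0,0,0,0],
    [0,0.081,-0.003,0,0,0,0],
  ],
)

```text
clock: 13.78
position: [0.5276, 0.0058, 0.1958]
ee_rot: [0.998, -0.068, -0.0, 0.0]
ft_force: [0.1, -0.8, -2.6]
grip_width: 0.073
```

```bash
python3 snap.py scene g5 190 120 330 225; python3 bar.py
```

```text
scene -0.058 62 x -0.0019376002022592322 z 0.19208299081748514 0.24014366902705694 ztcp 0.195840198661844
scene 0.02 41 x -0.006396606449977236 z 0.1877428994723879 0.2058595704887924 ztcp 0.195840198661844
q range [-0.0888 -0.0873  0.0743  0.0759]
basket in tool x,y mm ((0.34299468994140625, -4.418190002441406), (168.72923278808594, 84.13941192626953), 89.95530700683594)
```

View pics/g5.png

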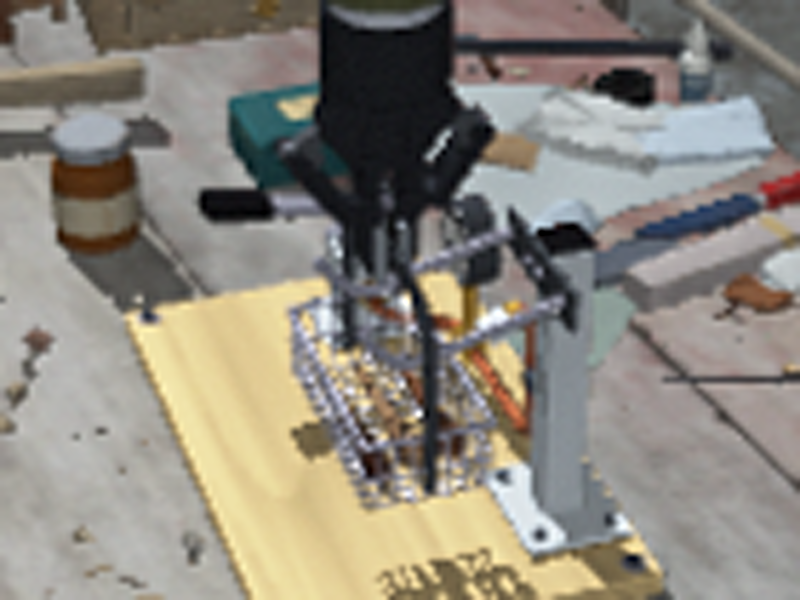

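The bar is above the prongs with its legs outside them and the rim beneath. The near leg is at (430,400) and the near prong runs from (370,350) to (560,300). Lowering.

Call:
servo_tool(
  motion=[
    [0,0,0,0.01,0,0,0],
    [0,0,0,0.02,0,0,0],
    [0,0,0,0.03,0,0,0],
    [0,0,0,0.037,0,0,0],
    [0,0,0,0.042,0,0,0],
    [0,0,0,0.044,0,0,0],
    [0,0,0,0.044,0,0,0],
  ],
)

```text
clock: 14.7
position: [0.5278, 0.0059, 0.1519]
ee_rot: [0.998, -0.068, 0.0, -0.0]
ft_force: [0.2, -0.7, -3.5]
grip_width: 0.072
```

```bash
python3 rows.py
```

```text
now 14.7 [0.5278 0.0059 0.1519] h -7.81 tilt [ 0.  0. -1.] F [ 0.21 -0.69 -3.52] g 0.072
0
[]
```

Call:
servo_tool(
  motion=[
    [0,0,0,0.002,0,0,0],
    [0,0,0,0.004,0,0,0],
    [0,0,0,0.004,0,0,0],
  ],
)

```text
clock: 15.08
position: [0.5282, 0.0059, 0.1493]
ee_rot: [0.998, -0.068, 0.0, -0.001]
ft_force: [-6.0, 0.3, 12.8]
grip_width: 0.073
```

Contact with the seat (12.8 N). I'll ease off 2 mm, open part-way, then rise.

Call:
servo_tool(
  motion=[
    [0,0,0,-0.002,0,0,0],
    [0.2,0,0,-0.002,0,0,0],
    [0.5,0,0,-0.002,0,0,0],
    [0.5,0,0,-0.002,0,0,0],
    [0.5,0,0,-0.002,0,0,0],
    [0.5,0,0,-0.002,0,0,0],
    [0.5,0,0,-0.012,0,0,0],
    [0.5,0,0,-0.03,0,0,0],
    [0.5,0,0,-0.06,0,0,0],
    [0.5,0,0,-0.1,0,0,0],
    [0.5,0,0,-0.14,0,0,0],
    [0.5,0,0,-0.14,0,0,0],
  ],
)

```text
clock: 16.58
position: [0.5293, 0.0056, 0.292]
ee_rot: [0.998, -0.068, 0.003, -0.001]
ft_force: [1.5, -0.1, -0.7]
grip_width: 0.498
```

```bash
python3 snap.py scene g6 190 110 330 215; python3 rows.py .5278,.0059,.32,-7.8,1,0.5 .50,.15,.32,-7.8,4,0 .534,.253,.28,-7.8,3,0 .534,.253,.2,-7.8,3,0  .534,.253,.17,-7.8,3,0;  python3 - <<'E'
from h import *
np.set_printoptions(precision=4,suppress=True)
A=cloud("scene",np.load("scene.npy")).reshape(-1,3)
o=np.array([.5277,.0027,.19]);c,s=np.cos(np.radians(-7.8)),np.sin(np.radians(-7.8)); D=A-o; x=D@[c,s,0]; y=D@[-s,c,0]; z=D[:,2]
for lo,hi in((-.075,-.048),(.048,.075),(-.035,.035)):
    k=(y>lo)&(y<hi)&(abs(x)<.05)&(abs(z)<.03); print(lo,k.sum(),np.median(np.c_[x,y,z][k],0) if k.sum() else "")
k=(abs(x)<.07)&(abs(y)<.11)&(z<-.07)&(z>-.095); print("rim mm",cv2.minAreaRect((np.c_[x,y][k]*1000).astype(np.float32)))
E
```

```text
now 16.625 [0.5285 0.0058 0.2899] h -7.82 tilt [ 0.003  0.001 -1.   ] F [ 0.13 -0.33 -0.38] g 0.502
14
[[0.5, -0.001, -0, -0.03, 0, 0, -0], [0, -0.012, -0.035, -0.03, 0, 0, -0], [0, -0.024, -0.07, -0.03, 0, 0, -0], [0, -0.036, -0.104, -0.03, 0, 0, -0], [0, -0.048, -0.139, -0.03, 0, 0, -0], [0, -0.041, -0.175, -0.017, 0, 0, -0], [0, -0.035, -0.21, -0.003, 0, 0, -0], [0, -0.028, -0.246, 0.01, 0, 0, -0], [0, -0.028, -0.246, 0.037, 0, 0, -0], [0, -0.028, -0.246, 0.063, 0, 0, -0], [0, -0.028, -0.246, 0.09, 0, 0, -0], [0, -0.028, -0.246, 0.1, 0, 0, -0], [0, -0.028, -0.246, 0.11, 0, 0, -0], [0, -0.028, -0.246, 0.12, 0, 0, -0]]
-0.075 29 [-0.0021 -0.0618 -0.0026]
0.048 14 [-0.0015  0.0627 -0.0055]
-0.035 35 [-0.0012 -0.0022  0.002 ]
rim mm ((-1.6571235656738281, -1.717071533203125), (83.8141098022461, 169.0962371826172), 1.1883338689804077)
```

View pics/g6.png

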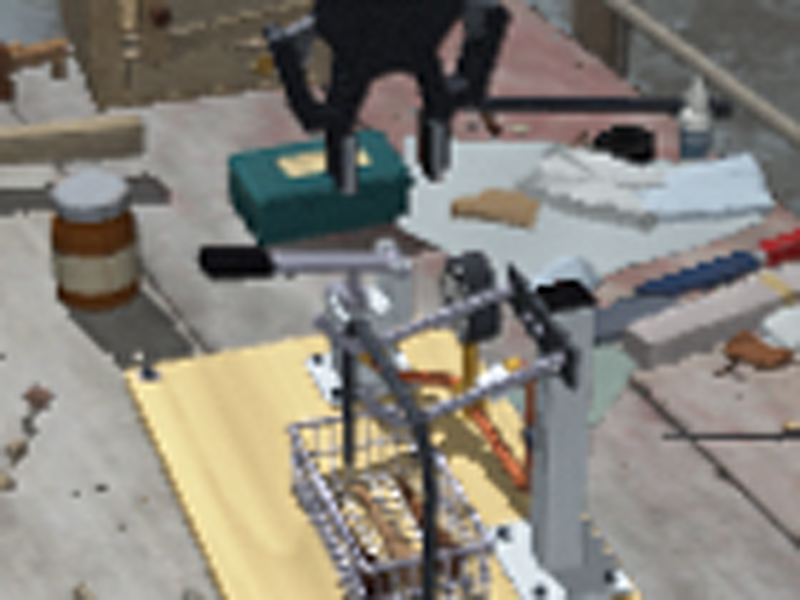

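The basket hangs freely on both prongs with its bar at (390,350). Measured bail offset from the seat is about (−1, −2, +2) mm, it is upright, and the pegs are in it. The lever grip is at (235,262). Now shutting the fingers and moving above the grip.

Call:
servo_tool(
  motion=[
    [0.5,-0.001,0,-0.03,0,0,0],
    [0,-0.012,-0.035,-0.03,0,0,0],
    [0,-0.024,-0.07,-0.03,0,0,0],
    [0,-0.036,-0.104,-0.03,0,0,0],
    [0,-0.048,-0.139,-0.03,0,0,0],
    [0,-0.041,-0.175,-0.017,0,0,0],
    [0,-0.035,-0.21,-0.003,0,0,0],
    [0,-0.028,-0.246,0.01,0,0,0],
    [0,-0.028,-0.246,0.037,0,0,0],
    [0,-0.028,-0.246,0.063,0,0,0],
    [0,-0.028,-0.246,0.09,0,0,0],
    [0,-0.028,-0.246,0.12,0,0,0],
    [0,-0.028,-0.246,0.14,0,0,0],
    [0,-0.028,-0.246,0.14,0,0,0],
  ],
)

```text
clock: 18.38
position: [0.5321, 0.2528, 0.1461]
ee_rot: [0.998, -0.068, -0.001, 0.001]
ft_force: [-0.1, 0.2, 0.7]
grip_width: -0.004
```

```bash
python3 snap.py scene g7 200 110 310 192; python3 rows.py
python3 - <<'E'
from h import *
np.set_printoptions(precision=4,suppress=True)
im=cv2.imread("scene.png");P=cloud("scene",np.load("scene.npy"));A=P.reshape(-1,3);g=im.max(2).ravel()
for z0 in np.arange(.1,.22,.01):
    k=(abs(A[:,0]-.53)<.05)&(abs(A[:,1]-.25)<.05)&(A[:,2]>z0)&(A[:,2]<=z0+.01)
    if k.sum(): print(z0.round(2),k.sum(),A[k].mean(0),A[k].min(0),A[k].max(0))
E
```

```text
now 18.425 [0.533  0.2531 0.1475] h -7.82 tilt [-0.001 -0.001 -1.   ] F [-0.18 -0.64  0.08] g 0.001
0
[]
0.11 3 [0.571  0.2452 0.1177] [0.5652 0.2427 0.114 ] [0.5794 0.248  0.1197]
0.12 31 [0.551  0.2421 0.1261] [0.5112 0.2348 0.1216] [0.578  0.2582 0.1296]
0.13 51 [0.5306 0.2506 0.1348] [0.5102 0.2357 0.1304] [0.5564 0.2695 0.1398]
0.14 1 [0.5127 0.2389 0.1411] [0.5127 0.2389 0.1411] [0.5127 0.2389 0.1411]
0.16 3 [0.5317 0.2449 0.1684] [0.5261 0.2426 0.1675] [0.5369 0.2479 0.1694]
0.17 11 [0.5292 0.2437 0.1764] [0.5208 0.2359 0.1734] [0.547  0.2586 0.1799]
0.18 21 [0.5325 0.2437 0.1848] [0.5185 0.2364 0.1801] [0.5472 0.2545 0.1897]
0.19 15 [0.5304 0.2411 0.1964] [0.5176 0.2347 0.1924] [0.5453 0.2483 0.1997]
0.2 16 [0.5287 0.2412 0.2051] [0.5176 0.2327 0.2004] [0.5437 0.253  0.2095]
0.21 39 [0.5322 0.2424 0.2152] [0.5021 0.2319 0.2102] [0.5633 0.2609 0.2199]
```

View pics/g7.png

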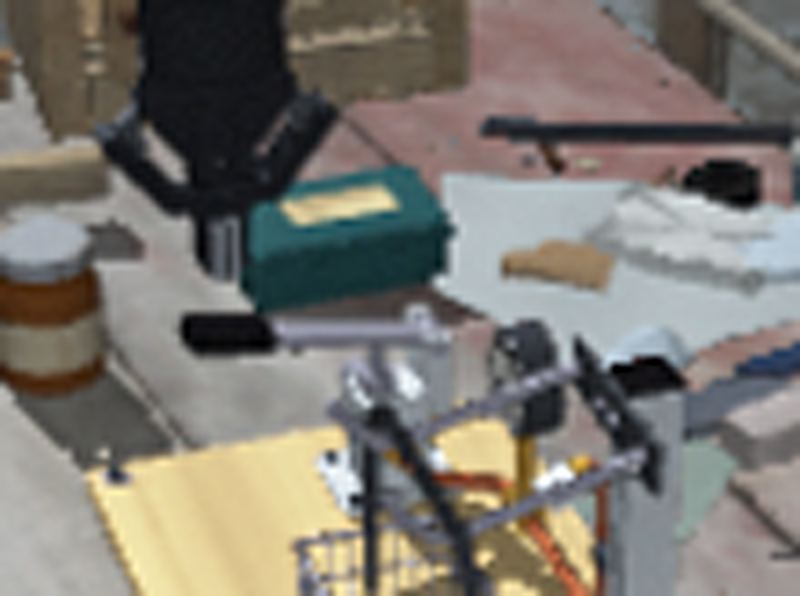

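The shut fingers are directly above the black grip (fingers' tip (220,275), grip (228,332)), about 30 mm up. Now descending to contact.

Call:
servo_tool(
  motion=[
    [0,0,0,0.008,0,0,0],
    [0,0,0,0.016,0,0,0],
    [0,0,0,0.024,0,0,0],
    [0,0,0,0.03,0,0,0],
    [0,0,0,0.034,0,0,0],
    [0,0,0,0.036,0,0,0],
    [0,0,0,0.036,0,0,0],
  ],
)

```text
clock: 19.3
position: [0.5334, 0.2535, 0.112]
ee_rot: [0.998, -0.068, -0.0, -0.0]
ft_force: [-1.1, -0.7, 1.3]
grip_width: 0.001
```

Call:
servo_tool(
  motion=[
    [0,0,0,0.003,0,0,0],
    [0,0,0,0.006,0,0,0],
    [0,0,0,0.008,0,0,0],
    [0,0,0,0.008,0,0,0],
  ],
)

```text
clock: 19.8
position: [0.5333, 0.2536, 0.1038]
ee_rot: [0.998, -0.068, -0.0, -0.0]
ft_force: [-3.5, 0.6, 3.4]
grip_width: 0.0
```

```bash
cat > lev.py <<'E'
from h import *
np.set_printoptions(precision=4,suppress=True)
o=monitor.get_obs(); print(o["clock"],np.round(o["position"],4),np.round(o["ft_force"],2))
f=[]
for i in range(4):
    im,d=eyes.camera("scene"); f.append(monitor.get_obs()["ft_force"][2])
cv2.imwrite("scene.png",im); P=cloud("scene",d); A=P.reshape(-1,3)-[.570,.113,0]; print("Fz",np.mean(f))
c,s=np.cos(np.radians(-7.8)),np.sin(np.radians(-7.8)); x=A@[c,s,0]; y=A@[-s,c,0]; z=A[:,2]
# lever arm between hinge and pad
k=(y>.11)&(y<.155)&(z>.08)&(z<.15)&(x>-.085)&(x<.05)
for a in np.arange(-.085,.05,.015):
    q=k&(x>=a)&(x<a+.015); print(round(a,3),q.sum(),z[q].max().round(4) if q.any() else "",np.median(z[q]).round(4) if q.any() else "")
E
python3 lev.py
```

```text
19.8 [0.5333 0.2536 0.1038] [-3.45  0.65  3.41]
Fz 3.5711305219045797
-0.085 15 0.1327 0.1233
-0.07 36 0.1494 0.1272
-0.055 29 0.1489 0.1301
-0.04 15 0.1259 0.1198
-0.025 15 0.1227 0.1168
-0.01 11 0.1203 0.1157
0.005 18 0.1195 0.1102
0.02 32 0.1176 0.099
0.035 21 0.1151 0.0876
0.05 0
```

The force of 3.6 N corresponds to about 6 mm of pressing, so contact was at a reported ~0.110 and half-way is at ~0.090. Pressing 13 mm more.

Call:
servo_tool(
  motion=[
    [0,0,0,0.003,0,0,0],
    [0,0,0,0.006,0,0,0],
    [0,0,0,0.008,0,0,0],
    [0,0,0,0.01,0,0,0],
    [0,0,0,0.012,0,0,0],
    [0,0,0,0.013,0,0,0],
    [0,0,0,0.013,0,0,0],
  ],
)

```text
clock: 20.88
position: [0.533, 0.2536, 0.0907]
ee_rot: [0.998, -0.068, -0.0, -0.0]
ft_force: [-3.9, -0.1, 6.7]
grip_width: -0.002
```

```bash
python3 lev.py
python3 - <<'E'
import cv2
im=cv2.imread("scene.png"); a=cv2.resize(im[125:215,215:305],(600,600),interpolation=cv2.INTER_CUBIC); cv2.imwrite("pics/g8.png",a)
E
```

```text
20.875 [0.533  0.2536 0.0907] [-3.89 -0.11  6.73]
Fz 6.9472880224655285
-0.085 16 0.114 0.1081
-0.07 47 0.1486 0.125
-0.055 40 0.1497 0.1233
-0.04 14 0.1149 0.1104
-0.025 14 0.1096 0.1066
-0.01 13 0.1103 0.1086
0.005 18 0.1126 0.1041
0.02 29 0.1122 0.096
0.035 25 0.1127 0.1055
0.05 0
```

View pics/g8.png

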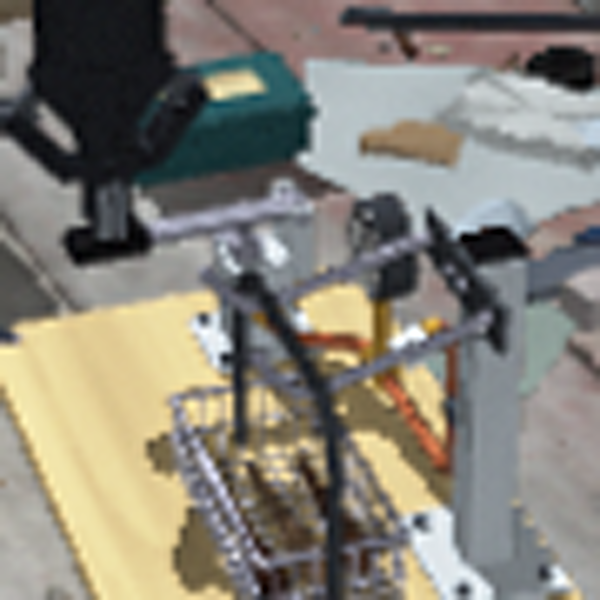

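The picture shows the fingers pressing the grip at (105,240), and the basket hanging freely with its bar at (290,320). The arm is level to within about 3 mm by depth, and 6.9 N matches half-way. I'll hold over 1 s, then check and hand in.

Call:
servo_tool(
  motion=[
    [0,0,0,0,0,0,0],
    [0,0,0,0,0,0,0],
    [0,0,0,0,0,0,0],
    [0,0,0,0,0,0,0],
    [0,0,0,0,0,0,0],
    [0,0,0,0,0,0,0],
    [0,0,0,0,0,0,0],
    [0,0,0,0,0,0,0],
    [0,0,0,0,0,0,0],
    [0,0,0,0,0,0,0],
    [0,0,0,0,0,0,0],
    [0,0,0,0,0,0,0],
  ],
)

```text
clock: 22.58
position: [0.533, 0.2536, 0.0908]
ee_rot: [0.998, -0.068, -0.0, -0.0]
ft_force: [-5.8, 0.4, 7.0]
grip_width: 0.001
```

Run:
```python
from h import *
np.set_printoptions(precision=3,suppress=True)
eyes.camera("scene")
for t in("peg_0","basket","jar","rosin","plane"):
    for r in models.boxes_of("scene",t)[:4]: print(t,round(r["confidence"],2),w("scene",r["point"]))
o=monitor.get_obs(); print(o["clock"],o["position"],o["ft_force"])
if 5.5<o["ft_force"][2]<8.5: print(ticket.hand_in())
```

```text
peg_0 0.63 [ 0.367 -0.321  0.012]
basket 0.96 [ 0.521 -0.012  0.097]
jar 0.83 [0.499 0.444 0.052]
rosin 0.6 [ 0.661 -0.236  0.018]
plane 0.68 [ 0.664 -0.448  0.035]
22.875 [0.533 0.254 0.091] [-4.761  2.186  7.51 ]
the job is handed in; nothing more can be done
None
```

The basket is hanging by its bail across both prongs, released, and the fingers are holding the air lever about half-way down. I handed the job in at about 23 s; no verdict is reported.

**What happened:**
- My first grasp closed empty, without disturbing the basket. The real fingertips sat about 20 mm above the reported TCP, so I went 20 mm deeper and the second grasp held.
- I carried the basket level onto the prongs, lowered it until it touched, opened the fingers and rose clear.

**Last checks:**
- **Bail:** after release it was within about 2 mm of the seat, with the basket upright. The final pass still found the basket there.
- **Lever:** the fingers pressed with 6.7–7.5 N, against about 7 N expected half-way. The lever arm was level to about 3 mm by depth. I held it there for more than a second before handing in.
- **Bystanders:** the jar, rosin and plane were found within about 4 mm of where they started.

**Not confirmed:**
- **Needle:** I could not read the dial in the picture, so its position is inferred from the force and the level arm.
- **Pegs:** the final network pass found only the blue look-alike peg, with the real pegs behind the basket wires. I saw pegs inside the basket in the pictures taken after hanging and while pressing, but I did not count all three at the end.

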